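# Draw the whisk out of the half-covered utensil box and hold it over the bowl

### The job

Take the whisk out of the half-covered wooden utensil box: lift its handle up through the opening while the head is still under the fixed deck, and draw it out at a slant without forcing it against the box. Then hold it still just above the white mixing bowl, not touching it, with the tip of the whisk's head over the middle of the bowl and the head clearly lower than the handle; the program finishes while still holding the whisk there. Leave the bowl, the box and the other things where they stand.

Things in the scene. Friction and masses are not known exactly. Their poses are not given: they have to be found in the camera images.
- whisk: Balloon whisk, 338 mm long, about 0.08 kg, lying in the utensil box. Origin: middle of its length, on its underside; x runs from handle to wire head, z up as it lies. Round handle 22 mm thick from x = -169 to -44 mm, its middle 9 mm above the underside at the end, 12 at x = -118, 17 at -50; the head widens from there to 62 mm wide, 57 high, ends at x = +169, is solid. Centre of mass x = +65.
- whisk_tip (a point): Far end of the whisk's wire head, on its centre line, at x = +165, z = 28 mm of the whisk.
- whisk_handle_end (a point): Free end of the whisk's handle, on its centre line, at x = -165, z = 9 mm of the whisk.
- utensil_box: Pale wood box, 384 x 190 x 108 mm high, fixed. Origin: centre of underside; x along it, z up. Inside 364 x 170, floor 6 thick. A fixed deck (underside 100, top 108 above worktop) covers it from x = -20 mm to the +x end. Opening in the top: x = -182 to -20, full inner width; end wall there 80 high, side walls beside it scooped to 40 (x = -157 to -25).
- opening (a point): Centre of the opening in the top of the utensil box, at x = -101, z = 100 mm of the box. The whisk's handle lies under the opening and its head under the deck, so it can come neither straight up nor out level.
- mixing_bowl: White mixing bowl, 170 mm across and 75 mm high, standing on the worktop, loose. Origin: centre of its underside.
- salt_shaker: Bystander behind the box and bowl: salt shaker with a grey domed cap, 44 mm across, 90 mm high. Origin: centre of its underside.
- honey_jar: Bystander behind the bowl: honey jar with a red screw lid, 64 mm across, 97 mm high. Origin: centre of its underside.
- dial_timer: Bystander to the right of the bowl: round cream kitchen timer with a knob on top, 72 mm across, 60 mm high. Origin: centre of its underside.

How it is judged:
On the way, in this order (a step that is already met when the one before it is completed fails the run):
1. the whisk is tilted through the opening: its handle end is above the box top while its head is still below the deck's top (z of whisk_handle_end in the frame of utensil_box above 0.09 m and z of whisk_tip in the frame of utensil_box below 0.09 m and x of whisk_tip in the frame of utensil_box above -0.02 m), for 0.1 s.
2. the whole whisk is out, its head's tip above the box or past the end wall ((z of whisk_tip in the frame of utensil_box above 0.13 m or x of whisk_tip in the frame of utensil_box below -0.2 m)), for 0.1 s.
At the end, for the whole second after the job is handed in: Held still, tip of the head within 40 mm of the bowl's centre (from above) and 85 to 200 mm above the worktop, head lower than handle (slope 12 degrees or more), touching neither bowl nor box; bowl upright, bowl and the three bystanders within 30 mm of their starts (horizontal distance between whisk_tip and mixing_bowl below 0.04 m and height (world z) of whisk_tip between 0.085 and 0.2 m and angle between whisk's own x axis and vertical above 1.7808 rad and contact force between the fingers and whisk above 1 N and contact force between whisk and mixing_bowl below 0.2 N and contact force between whisk and utensil_box below 0.2 N and linear speed of whisk below 0.03 m/s and angular speed of whisk below 0.2 rad/s and angle between mixing_bowl's own z axis and vertical below 0.1 rad and distance of each of salt_shaker, honey_jar, dial_timer, mixing_bowl from where it was at the start of the episode below 0.03 m); the arm keeps its last pose, push and grip.
It fails at once if the whisk is forced against the utensil box with more than 30 N (contact force between whisk and utensil_box above 30 N).
It fails at once if the bowl is displaced by more than 30 mm (distance of mixing_bowl from where it was at the start of the episode above 0.03 m).
It fails at once if the salt shaker is displaced by more than 30 mm (distance of salt_shaker from where it was at the start of the episode above 0.03 m).
It fails at once if the honey jar is displaced by more than 30 mm (distance of honey_jar from where it was at the start of the episode above 0.03 m).
It fails at once if the dial timer is displaced by more than 30 mm (distance of dial_timer from where it was at the start of the episode above 0.03 m).
It also fails if it takes over 48 s, if anything falls off the work surface, if the arm or the gripper's body presses on something with over 40 N, if the wrist force passes 120 N, or if a joint passes its speed limit or range.

### The arm

A 6-joint arm with a two-finger parallel gripper is mounted at the origin on a cart in front of the work surface, level with it; the furniture and walls round the work are solid. World frame = base frame: x ahead of the robot, y to its left, z up, the work surface at z = 0. Lengths are in m, angles in rad, forces in N, time in s.
With the tool pointing down it reaches from about 0.3 to 0.75 m from the base axis. Payload 8.5 kg.
Tool frame: the origin (TCP) lies midway between the tips of the shut fingers; the grasp point (between the pads) lies 19 mm behind it; z points along the fingers, x is the direction in which the jaws open and shut, and the axes are right-handed (so a half turn about z gives the same grasp; the last joint's range is limited). The gripper opens to 85 mm and grips with 20 to 120 N. Pads are 22 mm wide; open, the fingers measure 114 mm over their backs; the gripper's body (76 mm by 85 mm) begins 54 mm behind the grasp point. The pads swing forward as they close: fully open they stand 13 mm farther back than shut.
Start: joints at [-1.477, 0.381, 1.297, -0, 1.464, -0.215], TCP at [0.167, -0.524, 0.231] pointing down, gripper open.
Joint ranges: [-3.11, 3.11], [-0.89, 2.33], [0.22, 2.48], [-1.42, 4.56], [0.17, 2.85], [-2.88, 2.88]. Speed limits (rad/s): [2.39, 2.39, 3.14, 3.14, 3.14, 3.14].

### API

Orientations are given as a 3x3 rotation matrix whose columns are the frame's x, y, z axes.
In Python, from plant import arm gives the robot as it stands.
- The arm moves only by the tool apply_moves, never from a script. Its argument "motion" is text: rows parted by semicolons, each of 6 numbers parted by spaces: the shift along the tool's x, y, z in units of 10 cm (1.0 is 10 cm), then the turn, a rotation vector about the tool's x, y, z in units of 120 degrees (1.0 is 120 degrees). A call has 1 to 12 rows; each row is the pose to reach, as a shift and turn from the pose commanded when the call began, along the tool's axes at that moment; what a row does not reach only later rows make up. A row lasts 1/8 s, in which the tool goes at most 62.5 mm and 10.7 degrees, less where a joint would pass 70% of its speed; a pose out of reach is approached as far as the arm can. A call with a number of a shift or a turn outside -1 to 1 is refused whole. A call with a gripper value outside its range is refused whole. "grip" is the finger opening in mm, from 0 to 85.4, set as the call begins (left out, the last holds). The fingers move at their own pace and stop on an object; the grip force is fixed at half the most. Time passes only in rows, so rows that repeat a pose let the fingers close. It gives the time, the measured TCP pose, the force and the opening at its end, in the units of the state.
- arm.read_state(): the state, without advancing time (a new reading comes with each control period).
- arm.snapshot(name): name is "scene" or "top" or "wrist"; returns a dict with "color" (400x640x3 uint8, red, green, blue), "fov_y" (degrees; the focal length in pixels is half the picture's height over the tangent of half this angle, whatever the lens; pixels are square), "cx", "cy" (the principal point, pixels), "k1" (the pictures are not rectified: a ray, as slopes to the right and down, at radius r is drawn at 1 + k1 r^2 times it, then the intrinsics apply), "rvec" (rotation vector, rad) and "tvec" (3), from world to camera coordinates, as OpenCV has them; the wrist camera has in their place "hand_eye" (4x4, takes a point from camera to tool coordinates, whose origin is the TCP and whose axes are the tool frame's). Camera axes: x right, y down, z forward; pixel columns grow to the right and rows downward; lengths in m; the calibration is good to about 2 mm. A picture is of the moment at which its call begins: read the wrist's pose just before it. There is no depth.
- arm.finish_job(): hands the job in, once; it reports no verdict.
The state is a dict: "clock": time; "joint_pos": joint angles; "qd": joint speeds; "joint_efforts": joint torques, N m; "eef_pos": TCP position; "orientation": TCP orientation; "force": force on the tool from outside, world axes, zero at the start; "moment": the same for the moment, N m; "width": finger opening in m.
Only numpy, scipy, OpenCV 4.12 (cv2) and the standard library are available. Lean on these libraries where they do the work, as an engineer would, in place of code of your own. Each camera call takes 0.05 s, during which the arm holds its last target. There are 200 camera calls.

## Working session

There is one attempt and no reset: what is moved stays moved. The work goes in short steps, Python scripts to look and compute and a tool call to move; the robot and the scene stay as the last step left them, time stands still between calls to the robot, and variables do not carry over. Pictures are saved under pics/ and viewed, on a budget of 10 in all, crops included, one or two more only if the job needs it, and the job is handed in when it is done.

Besides the shell and the picture viewer there is one more tool, called after "Emit:" in YAML: its name, and indented under it one key for each argument. apply_moves: Moves the arm, as the interface text tells. Shifts and turns lie within -1 to 1; 1 stands for 10 cm of shift or 120 degrees of turn. Its arguments: {"type":"object","properties":{"motion":{"type":"string"},"grip":{"type":"number"}},"required":["motion"]}

```bash
ls; mkdir -p pics; python3 - <<'E'
from plant import arm
import cv2,json,pickle
s=arm.read_state();print(s)
for n in("scene","top"):
    d=arm.snapshot(n);cv2.imwrite(f"pics/{n}0.png",d["color"][:,:,::-1]);pickle.dump(d,open(f"{n}0.pkl","wb"))
    print({k:v for k,v in d.items() if k!="color"})
E
```

```text
pics
{'clock': 0.0, 'joint_pos': array([-1.47727340e+00,  3.81226618e-01,  1.29828187e+00,  6.46594576e-06,
        1.46357314e+00, -2.15333042e-01]), 'qd': array([-2.82885199e-04, -7.07344429e-04,  1.55990864e-05, -6.06470427e-04,
       -2.26170763e-03,  1.41316463e-03]), 'joint_efforts': array([-7.58704118e-04, -4.48461163e+01, -2.31275654e+01, -2.25227277e-04,
        4.77856011e-03, -1.66067923e-05]), 'eef_pos': array([ 0.16713712, -0.5236836 ,  0.23068821]), 'orientation': array([[ 3.03968179e-01, -9.52682176e-01, -1.32649443e-04],
       [-9.52681077e-01, -3.03968034e-01,  1.48306595e-03],
       [-1.45321169e-03, -3.24432241e-04, -9.99998891e-01]]), 'force': array([ 0.11239525, -0.89960252,  0.43354843]), 'moment': array([-0.03591617,  0.00522885,  0.02369737]), 'width': 0.08559958107457101}
{'fov_y': 46.78011460749073, 'cx': 325.81858295564837, 'cy': 197.0647170413251, 'k1': 0.02312444142883388, 'rvec': array([ 2.16062735, -0.55242521,  0.26756172]), 'tvec': array([-0.43358354,  0.27296462,  1.40294616])}
{'fov_y': 52.05717219712435, 'cx': 319.8389181152654, 'cy': 192.67713524110522, 'k1': -0.0005172769830190791, 'rvec': array([ 2.22328824, -2.17631095,  0.0889635 ]), 'tvec': array([0.02967167, 0.50792926, 1.32605673])}
```

View pics/scene0.png

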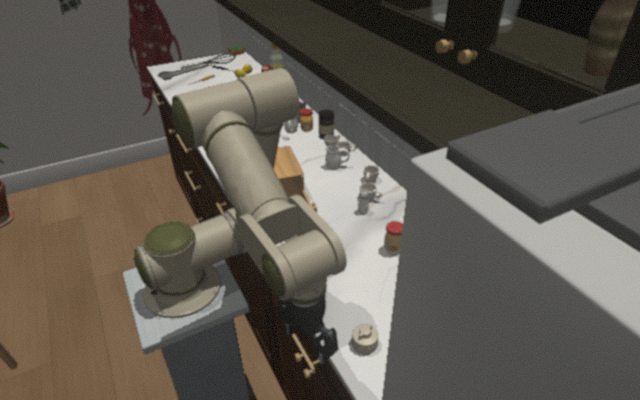

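View pics/top0.png

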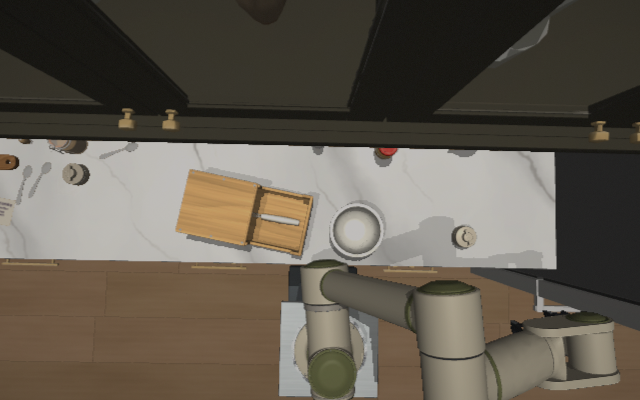

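The top view shows the box (deck around 217,207; opening at 280,219, the white handle running from 262,216 to 298,222). The bowl is at (357,230), the timer at (465,237), the honey jar at (387,152) and the shaker near (318,148). Next I measure them.

```bash
cat > h.py <<'E'
import numpy as np,cv2,pickle
from scipy.spatial.transform import Rotation as R
def load(n): return pickle.load(open(n,"rb"))
def K(d):
    h=d["color"].shape[0]; f=h/2/np.tan(np.radians(d["fov_y"]/2))
    return np.array([[f,0,d["cx"]],[0,f,d["cy"]],[0,0,1.]])
def ext(d):
    if "rvec" in d:
        Rm=cv2.Rodrigues(d["rvec"])[0]; return -Rm.T@d["tvec"],Rm.T   # cam pos, cam->world
    T=d["T"]@d["hand_eye"]; return T[:3,3],T[:3,:3]
def cast(d,px,z):
    px=np.array(px,float).reshape(-1,1,2)
    u=cv2.undistortPoints(px,K(d),np.array([d["k1"],0,0,0.])).reshape(-1,2)
    c,Rm=ext(d); r=np.c_[u,np.ones(len(u))]@Rm.T
    return c+r*((z-c[2])/r[:,2])[:,None]
def proj(d,P):
    c,Rm=ext(d); return cv2.projectPoints((np.atleast_2d(P)-c)@Rm,np.zeros(3),np.zeros(3),K(d),np.array([d["k1"],0,0,0.]))[0].reshape(-1,2)
def snapw(arm):
    s=arm.read_state(); d=dict(arm.snapshot("wrist")); T=np.eye(4);T[:3,:3]=s["orientation"];T[:3,3]=s["eef_pos"];d["T"]=T;return d
E
python3 - <<'E'
from h import *
d=load("top0.pkl");im=d["color"];hsv=cv2.cvtColor(im,cv2.COLOR_RGB2HSV)
print(ext(d)[0])
roi=np.zeros(im.shape[:2],np.uint8);roi[160:262,165:320]=1
wood=((hsv[...,1]>90)&(hsv[...,2]>150)).astype(np.uint8)*roi
m=cv2.morphologyEx(wood,cv2.MORPH_OPEN,np.ones((11,11)))
c=max(cv2.findContours(m,0,2)[0],key=cv2.contourArea)
r=cv2.minAreaRect(c);print("deck",r);P=cast(d,cv2.boxPoints(r),.108);print(P)
print(np.linalg.norm(np.diff(P,axis=0),axis=1))
r2=np.zeros_like(roi);r2[190:250,258:303]=1
w=((hsv[...,1]<60)&(hsv[...,2]>110)).astype(np.uint8)*r2
c=max(cv2.findContours(w,0,2)[0],key=cv2.contourArea)
r=cv2.minAreaRect(c);print("handle",r,cv2.contourArea(c));print(cast(d,cv2.boxPoints(r),.02))
for n,p,z in [("bowlrim",(357,230),.075),("timer",(465,237),.06),("jar",(387,152),.097),("salt",(318,148),.09)]:print(n,cast(d,[p],z))
big=cv2.resize(im[150:265,165:400],None,fx=3.4,fy=3.4,interpolation=cv2.INTER_CUBIC)
cv2.imwrite("pics/crop.png",big[:,:,::-1])
E
```

```text
[0.42508264 0.06618044 1.35359665]
deck ((216.43170166015625, 206.9853515625), (69.84303283691406, 63.62699890136719), 12.094757080078125)
[[0.3771135  0.47387582 0.108     ]
 [0.56614827 0.44155343 0.108     ]
 [0.52619507 0.23333079 0.108     ]
 [0.3373279  0.26773049 0.108     ]]
[0.19177821 0.21202104 0.19197435]
handle ((278.2884521484375, 218.55770874023438), (40.79215621948242, 6.0796003341674805), 11.309932708740234) 180.5
[[0.42174716 0.24034189 0.02      ]
 [0.4411235  0.23706339 0.02      ]
 [0.4179098  0.10681887 0.02      ]
 [0.39853983 0.11022234 0.02      ]]
bowlrim [[ 0.3895299  -0.07658412  0.075     ]]
timer [[ 0.37391282 -0.42132808  0.06      ]]
jar [[ 0.63320573 -0.16375142  0.097     ]]
salt [[0.64173353 0.05055681 0.09      ]]
```

View pics/crop.png

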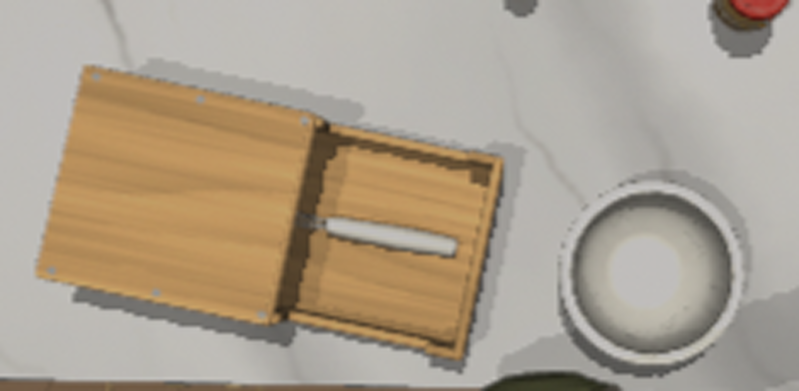

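Deck measures 190 x 212 mm, as specified. So the box origin is about (0.4355, 0.270), with its x axis along (0.19, 0.98). The whisk's handle end is at about (0.408, 0.109) and the whisk is nearly parallel to the box. Travelling there now, gripper open.

Emit:
apply_moves:
  motion: "-0.5 -0.39 0 0 0 0;-1 -0.77 0 0 0 0;-1 -0.77 0 0 0 0"
  grip: 85

```text
clock: 0.48
eef_pos: [0.211, -0.4019, 0.2315]
orientation: [[0.307, -0.952, -0.0], [-0.952, -0.307, 0.001], [-0.001, -0.0, -1.0]]
force: [-0.0, 0.4, -0.8]
width: 0.0851
```

Emit:
apply_moves:
  motion: "-0.5 -0.39 0 0 0 0;-1 -0.77 0 0 0 0;-1 -0.77 0 0 0 0"

```text
clock: 0.85
eef_pos: [0.2537, -0.2842, 0.2315]
orientation: [[0.307, -0.952, 0.0], [-0.952, -0.307, 0.0], [-0.0, -0.0, -1.0]]
force: [-0.0, -1.2, -0.0]
width: 0.085
```

Emit:
apply_moves:
  motion: "-0.5 -0.39 0 0 0 0;-1 -0.77 0 0 0 0;-1 -0.77 0 0 0 0"

```text
clock: 1.23
eef_pos: [0.2969, -0.1659, 0.2314]
orientation: [[0.309, -0.951, 0.0], [-0.951, -0.309, -0.0], [0.0, -0.0, -1.0]]
force: [0.0, -1.4, 0.0]
width: 0.0849
```

Emit:
apply_moves:
  motion: "-0.5 -0.39 0 0 0 0;-1 -0.77 0 0 0 0;-1 -0.77 0 0 0 0"

```text
clock: 1.6
eef_pos: [0.3402, -0.0472, 0.2314]
orientation: [[0.31, -0.951, 0.0], [-0.951, -0.31, 0.0], [-0.0, -0.0, -1.0]]
force: [0.7, -0.9, 0.8]
width: 0.0853
```

Emit:
apply_moves:
  motion: "-0.5 -0.39 0 0 0 0;-1 -0.77 0 0 0 0;-1 -0.77 0 0 0 0"

```text
clock: 1.98
eef_pos: [0.3834, 0.0708, 0.231]
orientation: [[0.308, -0.951, -0.0], [-0.951, -0.308, 0.0], [-0.0, 0.0, -1.0]]
force: [0.6, -0.9, -0.7]
width: 0.0853
```

Emit:
apply_moves:
  motion: "-0.4 -0.4 0 0 0 -0.08;-0.73 -0.66 0 0 0 -0.165;-0.73 -0.66 0 0 0 -0.25;-0.73 -0.66 0 0 0 -0.335;-0.73 -0.66 0 0 0 -0.42;-0.73 -0.66 0 0 0 -0.505;-0.73 -0.66 0 0 0 -0.516;-0.73 -0.66 0 0 0 -0.516;-0.73 -0.66 0 0 0 -0.516"

```text
clock: 3.1
eef_pos: [0.423, 0.1584, 0.2313]
orientation: [[0.983, -0.183, -0.0], [-0.183, -0.983, -0.0], [-0.0, 0.0, -1.0]]
force: [0.0, 0.5, -0.8]
width: 0.0849
```

```bash
python3 - <<'E'
from plant import arm
from h import *
d=snapw(arm);pickle.dump(d,open("w1.pkl","wb"));im=d["color"];cv2.imwrite("pics/w1.png",im[:,:,::-1])
s=arm.read_state();print(s["joint_pos"],d["T"].round(4),d["hand_eye"].round(3))
print(proj(d,[[.4246,.201,.021],[.408,.1085,.015]]))
E
```

```text
[ 9.56853550e-02  2.07735802e-01  1.55139524e+00 -6.61128589e-05
  1.38249696e+00  2.78994637e-01] [[ 9.831e-01 -1.831e-01 -0.000e+00  4.230e-01]
 [-1.831e-01 -9.831e-01 -1.000e-04  1.584e-01]
 [-0.000e+00  2.000e-04 -1.000e+00  2.313e-01]
 [ 0.000e+00  0.000e+00  0.000e+00  1.000e+00]] [[ 1.     0.    -0.     0.001]
 [-0.     0.949  0.315 -0.081]
 [ 0.    -0.315  0.949 -0.142]
 [ 0.     0.     0.     1.   ]]
[[317.80507131 140.4662126 ]
 [318.75771513 210.73200094]]
```

View pics/w1.png

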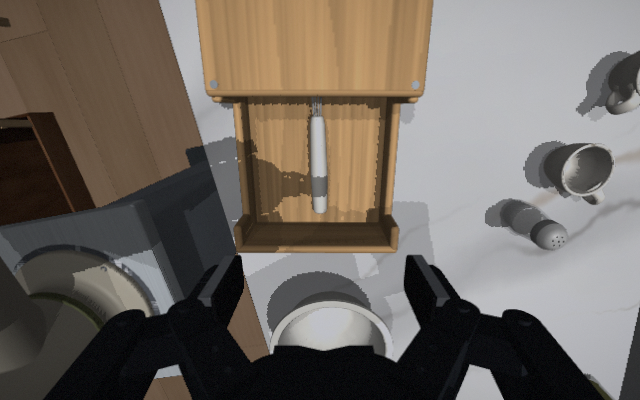

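The wrist view shows the handle from about (317,115) to (321,213), inside the opening, and the deck edge at row 97. Refining the handle position.

```bash
python3 - <<'E'
from h import *
d=load("w1.pkl");im=d["color"];hsv=cv2.cvtColor(im,cv2.COLOR_RGB2HSV)
roi=np.zeros(im.shape[:2],np.uint8);roi[112:220,295:345]=1
w=((hsv[...,1]<60)).astype(np.uint8)*roi
c=max(cv2.findContours(w,0,1)[0],key=cv2.contourArea).reshape(-1,2)
print(len(c),c.min(0),c.max(0))
for row,z in[(118,.023),(140,.021),(175,.018),(205,.015)]:
    xs=np.where(w[row])[0];print(row,xs.min(),xs.max(),cast(d,[((xs.min()+xs.max())/2,row),(xs.min(),row),(xs.max(),row)],z).round(4).tolist())
print("end",cast(d,[(320.5,c[:,1].max())],.012))
B=np.array([.4355,.2697]);x=np.array([.1885,.982]);y=np.array([-.982,.1885])
print("deck edge corners",cast(d,[(208,96),(425,96)],.106),B-.02*x+.095*y,B-.02*x-.095*y)
print("end wall outer top", cast(d,[(236,248),(398,248)],.08),B-.192*x+.095*y,B-.192*x-.095*y)
E
```

```text
217 [310 112] [327 213]
118 311 323 [[0.4287, 0.2273, 0.023], [0.4217, 0.2286, 0.023], [0.4357, 0.226, 0.023]]
140 310 325 [[0.4243, 0.2016, 0.021], [0.4153, 0.2033, 0.021], [0.4334, 0.1999, 0.021]]
175 311 327 [[0.4177, 0.1575, 0.018], [0.4077, 0.1594, 0.018], [0.4278, 0.1557, 0.018]]
205 313 326 [[0.4105, 0.1164, 0.015], [0.402, 0.1179, 0.015], [0.4191, 0.1148, 0.015]]
end [[0.40946023 0.10374158 0.012     ]]
deck edge corners [[0.33925384 0.26636738 0.106     ]
 [0.52907048 0.23099142 0.106     ]] [0.33844   0.2679675] [0.52502   0.2321525]
end wall outer top [[0.3106834  0.10434495 0.08      ]
 [0.49502002 0.0701093  0.08      ]] [0.306018  0.0990635] [0.492598  0.0632485]
```

Emit:
apply_moves:
  motion: "-0.06 -0.41 0.3 0.05 0 0;-0.06 -0.41 0.6 0.1 0 0;-0.06 -0.41 1 0.1 0 0;-0.06 -0.41 1 0.1 0 0;-0.06 -0.41 1 0.1 0 0"

```text
clock: 3.78
eef_pos: [0.4249, 0.2006, 0.1326]
orientation: [[0.984, -0.176, 0.039], [-0.18, -0.962, 0.205], [0.002, -0.208, -0.978]]
force: [-0.1, 0.3, -0.5]
width: 0.0849
```

Emit:
apply_moves:
  motion: "0 0.08 0.4 0 0 0;0 0.19 0.88 0 0 0;0 0.19 0.88 0 0 0"

```text
clock: 4.15
eef_pos: [0.4236, 0.2002, 0.0407]
orientation: [[0.984, -0.177, 0.034], [-0.18, -0.962, 0.204], [-0.003, -0.207, -0.978]]
force: [0.9, 0.1, 0.1]
width: 0.085
```

Emit:
apply_moves:
  motion: "0 0.03 0.15 0 0 0;0 0.06 0.3 0 0 0;0 0.06 0.3 0 0 0;0 0.06 0.3 0 0 0"

```text
clock: 4.65
eef_pos: [0.4253, 0.2007, 0.0125]
orientation: [[0.984, -0.176, 0.04], [-0.18, -0.962, 0.205], [0.003, -0.209, -0.978]]
force: [0.3, 0.5, -1.1]
width: 0.085
```

```bash
python3 - <<'E'
from plant import arm
from h import *
d=snapw(arm);im=d["color"];cv2.imwrite("pics/w2.png",im[:,:,::-1])
E
```

```text
(no output)
```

View pics/w2.png

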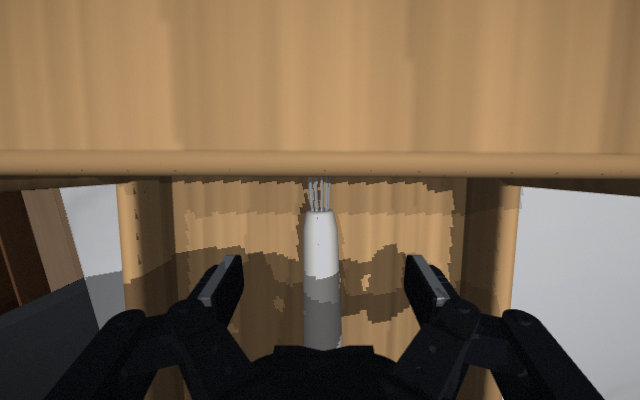

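The wrist view shows the handle (column 322) centred between the fingers at (225,280) and (425,280). Closing.

Emit:
apply_moves:
  motion: "0 0 0.02 0 0 0;0 0 0.02 0 0 0;0 0 0.02 0 0 0;0 0 0.02 0 0 0;0 0 0.02 0 0 0;0 0 0.02 0 0 0;0 0 0.02 0 0 0;0 0 0.02 0 0 0"
  grip: 0

```text
clock: 5.7
eef_pos: [0.4243, 0.2009, 0.0088]
orientation: [[0.984, -0.176, 0.038], [-0.18, -0.962, 0.205], [0.0, -0.208, -0.978]]
force: [-0.2, -1.1, 4.7]
width: 0.0172
```

```bash
cat > plan.py <<'E'
import numpy as np
from h import *
# 2D in box x,z (mm). whisk profile in its x,z
xs=np.arange(-169,170,3.)
cl=np.interp(xs,[-169,-118,-50,40,169],[9,12,17,28.5,28.5])
hr=np.interp(xs,[-169,-44,-40,40,140,155,169],[11,11,9,28.5,28.5,23,8])
prof=np.r_[np.c_[xs,cl+hr],np.c_[xs,cl-hr]]
def rectd(P,x0,x1,z0,z1):
    dx=np.maximum(np.maximum(x0-P[:,0],P[:,0]-x1),0);dz=np.maximum(np.maximum(z0-P[:,1],P[:,1]-z1),0)
    return np.hypot(dx,dz).min()
def rot(th): c,s=np.cos(th),np.sin(th); return np.array([[c,s],[-s,c]])  # tilt: +x end goes down
RECT=dict(deck=(-20,192,100,108),floor=(-192,192,-50,6),endw=(-192,-182,0,80),farw=(182,192,0,108))
G=np.array([-75,15.2])
# gripper pts in (x toward deck, z up), relative to grasp point, at zero tool tilt
b=[(sx,z) for sx in np.linspace(-42.5,42.5,8) for z in np.arange(50,250,10)]+[(x,z) for x in np.arange(0,105,8) for z in np.arange(112,170,8)]
grp=np.array(b)
def place(xt,zt,th):
    M=rot(np.radians(th)); t=np.array([xt,zt])-M@np.array([165,28.])
    Mg=rot(np.radians(th-12)); g=M@G+t
    return (prof@M.T+t),(grp@Mg.T+g),g
if __name__=="__main__":
    W=np.array([(167,34,0),(166,40,6),(164,44,12),(160,46,16),(120,50,18),(60,52,25),(30,56,30),(0,65,34),(-30,85,36),(-60,110,36),(-90,130,36),(-120,155,36)],float)
    for i in range(len(W)):
        for f in ((0,.5) if i<len(W)-1 else (0,)):
            w=W[i]+f*((W[i+1]-W[i]) if f else 0)
            a,g,gp=place(*w)
            print(w.round(0),"grasp",gp.round(0),{k:(round(rectd(a,*r)),round(rectd(g,*r))) for k,r in RECT.items()})
E
python3 plan.py
```

```text
[167.  34.   0.] grasp [-73.  21.] {'deck': (37, 26), 'floor': (0, 55), 'endw': (15, 52), 'farw': (13, 182)}
[166.  37.   3.] grasp [-74.  37.] {'deck': (28, 21), 'floor': (4, 74), 'endw': (13, 58), 'farw': (13, 179)}
[166.  40.   6.] grasp [-74.  52.] {'deck': (18, 17), 'floor': (9, 92), 'endw': (13, 63), 'farw': (13, 177)}
[165.  42.   9.] grasp [-74.  67.] {'deck': (10, 18), 'floor': (12, 109), 'endw': (12, 72), 'farw': (13, 175)}
[164.  44.  12.] grasp [-73.  81.] {'deck': (2, 26), 'floor': (16, 125), 'endw': (14, 84), 'farw': (14, 174)}
[162.  45.  14.] grasp [-74.  91.] {'deck': (0, 33), 'floor': (18, 133), 'endw': (21, 92), 'farw': (15, 174)}
[160.  46.  16.] grasp [-74. 100.] {'deck': (0, 40), 'floor': (20, 141), 'endw': (32, 100), 'farw': (17, 174)}
[140.  48.  17.] grasp [-93. 106.] {'deck': (0, 51), 'floor': (23, 146), 'endw': (34, 94), 'farw': (37, 191)}
[120.  50.  18.] grasp [-112.  112.] {'deck': (0, 67), 'floor': (25, 151), 'endw': (37, 92), 'farw': (57, 207)}
[90. 51. 22.] grasp [-138.  127.] {'deck': (0, 91), 'floor': (28, 163), 'endw': (47, 104), 'farw': (86, 228)}
[... 797 characters left out ...]
 98.  36.] grasp [-247.  228.] {'deck': (17, 200), 'floor': (79, 251), 'endw': (67, 177), 'farw': (219, 340)}
[-60. 110.  36.] grasp [-262.  241.] {'deck': (33, 218), 'floor': (92, 263), 'endw': (68, 189), 'farw': (234, 359)}
[-75. 120.  36.] grasp [-277.  251.] {'deck': (51, 234), 'floor': (102, 274), 'endw': (67, 201), 'farw': (250, 377)}
[-90. 130.  36.] grasp [-292.  261.] {'deck': (69, 250), 'floor': (112, 286), 'endw': (67, 213), 'farw': (266, 395)}
[-105.  142.   36.] grasp [-307.  273.] {'deck': (88, 268), 'floor': (124, 301), 'endw': (68, 228), 'farw': (282, 415)}
[-120.  155.   36.] grasp [-322.  286.] {'deck': (107, 287), 'floor': (137, 316), 'endw': (72, 244), 'farw': (299, 434)}
```

Emit:
apply_moves:
  motion: "0 0 0 0 0 0;0 0 0 0 0 0"
  grip: 0

```text
clock: 5.95
eef_pos: [0.4243, 0.2009, 0.0088]
orientation: [[0.984, -0.176, 0.038], [-0.18, -0.962, 0.205], [0.0, -0.208, -0.978]]
force: [-1.4, -0.6, 4.9]
width: 0.0173
```

```bash
cat > opt.py <<'E'
from plan import *
def clr(w):
    a,g,gp=place(*w); return min(min(rectd(a,*r) for k,r in RECT.items()),min(rectd(g,*r) for r in RECT.values())),gp
for xt in [167,155,140,120,100,80,60,40,20,0,-20,-40]:
    for th0 in ([6,9,12] if xt>150 else [None]):
        best=max(((clr((xt,zt,th))[0]-(0 if th0 is None else 5*abs(th-th0)),zt,th) for zt in range(30,130,2) for th in range(0,40)))
        print(xt,best,clr((xt,best[1],best[2]))[1].round())
E
python3 opt.py
```

```text
167 (np.float64(11.89847470734344), 46, 6) [-73.  58.]
167 (np.float64(10.255588089341913), 40, 9) [-72.  65.]
167 (np.float64(7.852669917317485), 38, 12) [-70.  75.]
155 (np.float64(2.375497531312746), 100, 6) [-85. 112.]
155 (np.float64(2.4190602900170575), 48, 9) [-84.  73.]
155 (np.float64(4.062534674820683), 40, 12) [-82.  77.]
140 (np.float64(8.807419777716547), 128, 39) [-55. 269.]
120 (np.float64(8.807419777716547), 128, 39) [-75. 269.]
100 (np.float64(8.807419777716547), 128, 39) [-95. 269.]
80 (np.float64(8.807419777716547), 128, 39) [-115.  269.]
60 (np.float64(8.807419777716547), 128, 39) [-135.  269.]
40 (np.float64(10.644123075973022), 36, 20) [-190.  106.]
20 (np.float64(13.518604692011197), 38, 22) [-207.  116.]
0 (np.float64(16.932999156871848), 40, 25) [-223.  130.]
-20 (np.float64(21.25301253161886), 42, 30) [-234.  151.]
-40 (np.float64(27.674970149488402), 46, 36) [-242.  177.]
```

```bash
sed -i 's/range(30,130,2)/range(30,62,1)/; s/\[6,9,12\]/[6,9,12,14]/; s/range(0,40))))/range(0,40) if -19*0+zt+(165+0)*0<90 and clr((xt,zt,th))[1][1]<(120 if xt>70 else 999))))/' opt.py; python3 opt.py
```

```text
167 (np.float64(11.89847470734344), 46, 6) [-73.  58.]
167 (np.float64(10.95916445775238), 41, 9) [-72.  66.]
167 (np.float64(8.80965944989742), 37, 12) [-70.  74.]
167 (np.float64(6.8797670542637945), 34, 14) [-69.  80.]
155 (np.float64(1.6938330489670932), 56, 6) [-85.  68.]
155 (np.float64(2.4190602900170575), 49, 9) [-84.  74.]
155 (np.float64(4.207177368064636), 41, 12) [-82.  78.]
155 (np.float64(6.8797670542637945), 34, 14) [-81.  80.]
140 (np.float64(6.424552991469099), 33, 15) [-95.  83.]
120 (np.float64(5.831737472539572), 32, 16) [-114.   86.]
100 (np.float64(4.84654313900694), 31, 17) [-133.   89.]
80 (np.float64(5.89667818712729), 31, 18) [-152.   93.]
60 (np.float64(8.316723331140851), 33, 19) [-171.   99.]
40 (np.float64(11.016062392399922), 35, 20) [-190.  105.]
20 (np.float64(13.88442920640641), 37, 22) [-207.  115.]
0 (np.float64(17.10722869134878), 39, 26) [-221.  133.]
-20 (np.float64(21.25301253161886), 42, 30) [-234.  151.]
-40 (np.float64(27.674970149488402), 46, 36) [-242.  177.]
```

```bash
cat > rows.py <<'E'
from h import *
T0R=R.from_matrix([[.984,-.176,.038],[-.18,-.962,.205],[0,-.208,-.978]]);TCP0=np.array([.4243,.2009,.0088])
xb=np.array([.1885,.982,0]);
def pose(w):
    Rm=T0R*R.from_rotvec([-np.radians(w[2]),0,0])
    P0=TCP0-.0125*T0R.as_matrix()[:,2]
    P=P0+xb*(w[0]+73)/1000+np.array([0,0,(w[1]-21)/1000])
    return P+.0125*Rm.as_matrix()[:,2],Rm
def rows(ws):
    t0,R0=pose(ws[0])
    for w in ws[1:]:
        t,Rm=pose(w); s=R0.inv().apply(t-t0)*10; r=(R0.inv()*Rm).as_rotvec()/np.radians(120)
        print(w,"|",*np.r_[s,r].round(3),"| tcp",t.round(3))
E
python3 - <<'E'
from rows import *
rows([(-73,21,0),(-73,35,3),(-73,50,6),(-71,58,7.5),(-71,66,9),(-70,72,11),(-70,77,13)])
rows([(-70,77,13),(-82,80,14),(-95,83,15),(-114,86,16),(-133,89,17),(-152,93,18)])
rows([(-152,93,18),(-171,99,19),(-190,105,20),(-207,115,22),(-221,133,26)])
rows([(-221,133,26),(-234,151,30),(-242,177,36),(-260,200,36),(-280,215,36)])
E
```

```text
(-73, 35, 3) | 0.0 -0.023 -0.137 -0.025 -0.0 -0.0 | tcp [0.424 0.2   0.023]
(-73, 50, 6) | 0.0 -0.047 -0.284 -0.05 0.0 0.0 | tcp [0.424 0.2   0.038]
(-71, 58, 7.5) | 0.0 -0.08 -0.359 -0.063 0.0 -0.0 | tcp [0.424 0.201 0.046]
(-71, 66, 9) | 0.0 -0.094 -0.438 -0.075 0.0 0.0 | tcp [0.424 0.201 0.054]
(-70, 72, 11) | 0.0 -0.112 -0.495 -0.092 0.0 0.0 | tcp [0.424 0.202 0.06 ]
(-70, 77, 13) | 0.0 -0.118 -0.545 -0.108 0.0 0.0 | tcp [0.424 0.201 0.065]
(-82, 80, 14) | -0.001 0.123 -0.028 -0.008 -0.0 -0.0 | tcp [0.422 0.189 0.068]
(-95, 83, 15) | -0.002 0.255 -0.056 -0.017 -0.0 -0.0 | tcp [0.42  0.176 0.071]
(-114, 86, 16) | -0.004 0.448 -0.083 -0.025 -0.0 -0.0 | tcp [0.416 0.157 0.074]
(-133, 89, 17) | -0.005 0.641 -0.11 -0.033 -0.0 -0.0 | tcp [0.412 0.138 0.077]
(-152, 93, 18) | -0.007 0.833 -0.146 -0.042 -0.0 -0.0 | tcp [0.409 0.119 0.081]
(-171, 99, 19) | -0.002 0.197 -0.04 -0.008 -0.0 -0.0 | tcp [0.405 0.101 0.087]
(-190, 105, 20) | -0.003 0.395 -0.08 -0.017 0.0 -0.0 | tcp [0.401 0.082 0.093]
(-207, 115, 22) | -0.005 0.579 -0.162 -0.033 -0.0 -0.0 | tcp [0.398 0.065 0.103]
(-221, 133, 26) | -0.006 0.745 -0.327 -0.067 -0.0 0.0 | tcp [0.395 0.05  0.121]
(-234, 151, 30) | -0.001 0.178 -0.144 -0.033 0.0 -0.0 | tcp [0.393 0.036 0.139]
(-242, 177, 36) | -0.002 0.332 -0.378 -0.083 0.0 -0.0 | tcp [0.391 0.027 0.166]
(-260, 200, 36) | -0.003 0.562 -0.558 -0.083 0.0 -0.0 | tcp [0.388 0.01  0.189]
(-280, 215, 36) | -0.005 0.792 -0.655 -0.083 0.0 -0.0 | tcp [ 0.384 -0.01   0.204]
```

Emit:
apply_moves:
  motion: "0 -0.01 -0.07 -0.013 0 0;0 -0.023 -0.137 -0.025 0 0;0 -0.035 -0.21 -0.038 0 0;0 -0.047 -0.284 -0.05 0 0;0 -0.08 -0.36 -0.063 0 0;0 -0.094 -0.438 -0.075 0 0;0 -0.112 -0.495 -0.092 0 0;0 -0.118 -0.545 -0.108 0 0;0 -0.118 -0.545 -0.108 0 0;0 -0.118 -0.545 -0.108 0 0"

```text
clock: 7.2
eef_pos: [0.4241, 0.2011, 0.0642]
orientation: [[0.984, -0.18, -0.004], [-0.18, -0.983, -0.016], [-0.001, 0.016, -1.0]]
force: [-0.1, 0.5, -0.0]
width: 0.0171
```

```bash
python3 - <<'E'
from plant import arm
from h import *
d=snapw(arm);t=arm.snapshot("top")["color"];print(arm.read_state()["joint_pos"].round(2))
cv2.imwrite("pics/w3.png",np.vstack([d["color"][60:350],cv2.resize(t[150:262,160:400],(640,299))])[:,:,::-1])
E
```

```text
[ 0.2   0.45  1.75 -0.02  0.94  0.39]
```

View pics/w3.png

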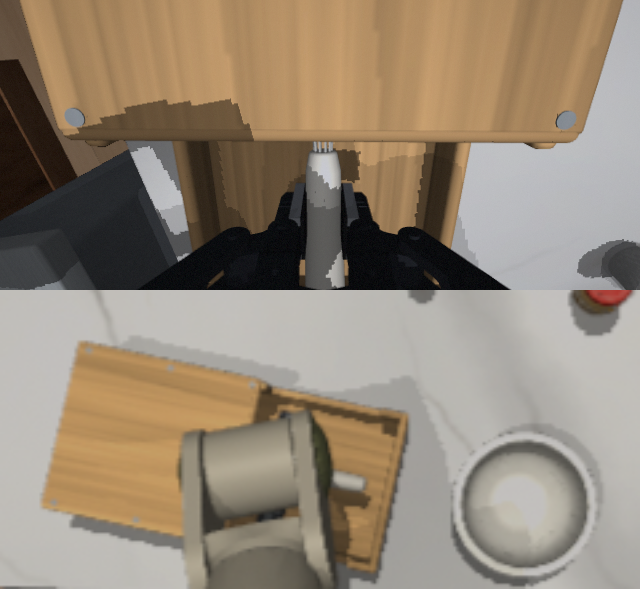

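The handle is between the fingers and rising. Its neck sits at raw row 210, the same as before, so it has not slipped. Drawing it out along the slant.

Emit:
apply_moves:
  motion: "0 0.06 -0.014 -0.004 0 0;0 0.123 -0.028 -0.008 0 0;0 0.255 -0.056 -0.017 0 0;0 0.35 -0.07 -0.021 0 0;0 0.448 -0.083 -0.025 0 0;0 0.545 -0.097 -0.029 0 0;0 0.641 -0.11 -0.033 0 0;-0.01 0.737 -0.128 -0.038 0 0;-0.01 0.833 -0.146 -0.042 0 0;-0.01 0.833 -0.146 -0.042 0 0;-0.01 0.833 -0.146 -0.042 0 0"

```text
clock: 8.68
eef_pos: [0.4084, 0.1196, 0.0805]
orientation: [[0.984, -0.179, -0.019], [-0.18, -0.978, -0.103], [0.0, 0.104, -0.995]]
force: [0.2, 0.5, -0.6]
width: 0.0174
```

Emit:
apply_moves:
  motion: "0 0.1 -0.02 -0.004 0 0;0 0.197 -0.04 -0.008 0 0;0 0.3 -0.06 -0.012 0 0;0 0.395 -0.08 -0.017 0 0;0 0.487 -0.12 -0.025 0 0;0 0.579 -0.162 -0.033 0 0;0 0.66 -0.245 -0.05 0 0;-0.01 0.745 -0.327 -0.067 0 0;-0.01 0.745 -0.327 -0.067 0 0;-0.01 0.745 -0.327 -0.067 0 0"

```text
clock: 9.93
eef_pos: [0.3945, 0.0505, 0.1207]
orientation: [[0.984, -0.175, -0.044], [-0.18, -0.954, -0.238], [-0.0, 0.242, -0.97]]
force: [0.5, 0.5, -0.9]
width: 0.0173
```

```bash
python3 - <<'E'
from plant import arm
from h import *
d=snapw(arm);t=arm.snapshot("top")["color"];print(arm.read_state()["joint_pos"].round(2))
cv2.imwrite("pics/w4.png",np.vstack([d["color"][0:300],cv2.resize(t[150:262,160:400],(640,299))])[:,:,::-1])
E
```

```text
[-0.01  0.3   1.82 -0.28  1.07  0.31]
```

View pics/w4.png

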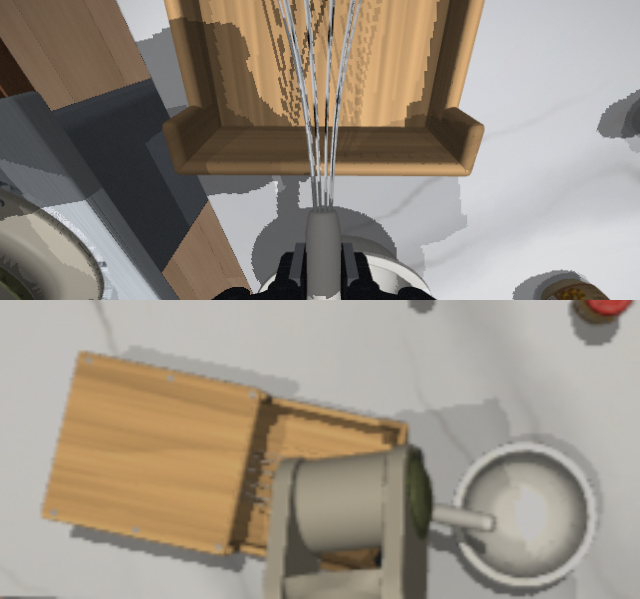

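The whisk has come over the end wall with the head still inside, and the neck is again at row 207, so no slip. Continuing.

Emit:
apply_moves:
  motion: "0 0.09 -0.07 -0.017 0 0;0 0.178 -0.144 -0.033 0 0;0 0.255 -0.26 -0.058 0 0;0 0.332 -0.378 -0.083 0 0;0 0.447 -0.468 -0.083 0 0;0 0.562 -0.558 -0.083 0 0;0 0.68 -0.61 -0.083 0 0;0 0.792 -0.655 -0.083 0 0;0 0.792 -0.655 -0.083 0 0;0 0.792 -0.655 -0.083 0 0"

```text
clock: 11.28
eef_pos: [0.3835, -0.0097, 0.2033]
orientation: [[0.984, -0.165, -0.074], [-0.181, -0.899, -0.4], [-0.0, 0.407, -0.914]]
force: [0.0, 0.9, -0.2]
width: 0.0172
```

```bash
python3 - <<'E'
from rows import *
from plan import place
# tip estimate at (-280,215,36)
M=None
a,g,gp=place(0,0,36); print("tip minus grasp",-gp)
# bowl from top image: rim ellipse
d=load("top0.pkl");im=d["color"];hsv=cv2.cvtColor(im,cv2.COLOR_RGB2HSV)
for p,z in [((331,230),.075),((384,230),.075),((357,204),.075),((357,257),.075)]:print(cast(d,[p],z).round(4))
rows([(-280,215,36),(-300,228,36),(-320,240,36),(-345,255,36)])
E
```

```text
tip minus grasp [ 201.68772988 -130.71304302]
[[0.3879 0.0045 0.075 ]]
[[ 0.3912 -0.161   0.075 ]]
[[ 0.4706 -0.0754  0.075 ]]
[[ 0.306  -0.0779  0.075 ]]
(-300, 228, 36) | -0.002 0.236 -0.038 0.0 0.0 0.0 | tcp [ 0.38  -0.03   0.217]
(-320, 240, 36) | -0.003 0.467 -0.066 0.0 0.0 0.0 | tcp [ 0.376 -0.049  0.229]
(-345, 255, 36) | -0.006 0.756 -0.101 0.0 0.0 0.0 | tcp [ 0.372 -0.074  0.244]
```

```bash
python3 - <<'E'
from rows import *
rows([(-280,215,36),(-295,250,36),(-310,285,36)])
rows([(-310,285,36),(-360,285,36),(-405,285,36)])
rows([(-405,285,36),(-450,285,36),(-500,285,36)])
E
```

```text
(-295, 250, 36) | -0.001 0.279 -0.259 0.0 0.0 0.0 | tcp [ 0.381 -0.025  0.239]
(-310, 285, 36) | -0.002 0.559 -0.518 0.0 0.0 0.0 | tcp [ 0.378 -0.039  0.274]
(-360, 285, 36) | -0.004 0.457 0.203 0.0 0.0 0.0 | tcp [ 0.369 -0.088  0.274]
(-405, 285, 36) | -0.008 0.868 0.386 0.0 0.0 0.0 | tcp [ 0.36  -0.133  0.274]
(-450, 285, 36) | -0.004 0.411 0.183 0.0 0.0 0.0 | tcp [ 0.352 -0.177  0.274]
(-500, 285, 36) | -0.008 0.868 0.386 0.0 0.0 0.0 | tcp [ 0.342 -0.226  0.274]
```

Emit:
apply_moves:
  motion: "0 0.14 -0.13 0 0 0;0 0.28 -0.26 0 0 0;0 0.42 -0.39 0 0 0;0 0.56 -0.52 0 0 0;0 0.56 -0.52 0 0 0"

```text
clock: 11.9
eef_pos: [0.3785, -0.0392, 0.2742]
orientation: [[0.984, -0.166, -0.072], [-0.181, -0.898, -0.4], [0.002, 0.407, -0.914]]
force: [0.5, 0.8, -1.1]
width: 0.0171
```

Emit:
apply_moves:
  motion: "0 0.2 0.1 0 0 0;0 0.4 0.18 0 0 0;0 0.64 0.29 0 0 0;0 0.87 0.39 0 0 0;0 0.87 0.39 0 0 0"

```text
clock: 12.52
eef_pos: [0.3606, -0.1333, 0.2726]
orientation: [[0.983, -0.166, -0.075], [-0.182, -0.899, -0.399], [-0.002, 0.406, -0.914]]
force: [0.5, -0.1, -0.6]
width: 0.0171
```

Emit:
apply_moves:
  motion: "0 0.2 0.1 0 0 0;0 0.4 0.18 0 0 0;0 0.64 0.29 0 0 0;0 0.87 0.39 0 0 0;0 0.87 0.39 0 0 0;0 0.87 0.39 0 0 0"

```text
clock: 13.28
eef_pos: [0.344, -0.2257, 0.2729]
orientation: [[0.984, -0.164, -0.074], [-0.18, -0.899, -0.399], [-0.001, 0.406, -0.914]]
force: [-0.3, 0.0, -0.7]
width: 0.0172
```

```bash
python3 - <<'E'
from plant import arm
from h import *
d=snapw(arm);pickle.dump(d,open("w5.pkl","wb"));t=arm.snapshot("top");pickle.dump(t,open("t5.pkl","wb"));t=t["color"];print(arm.read_state()["joint_pos"].round(2))
cv2.imwrite("pics/w5.png",np.vstack([d["color"][0:300],cv2.resize(t[150:262,210:450],(640,299))])[:,:,::-1])
Rm=d["T"][:3,:3];tcp=d["T"][:3,3]
g=tcp-.0125*Rm[:,2]
print("grasp",g)
h=np.array([.17*.809,.985*.809,-.588]);
# whisk axes in world: x=h, z up-ish
zz=np.array([.17*.588,.985*.588,.809]); tip=g+.240*h+.0128*zz
print("tip est",tip,"px wrist",proj(d,tip))
E
```

```text
[-0.64  0.06  1.67 -0.4   1.24 -0.36]
grasp [ 0.3449608  -0.22067986  0.28432497]
tip est [ 0.37924749 -0.02201876  0.15356017] px wrist [[ 317.26634011 -286.42100596]]
```

View pics/w5.png

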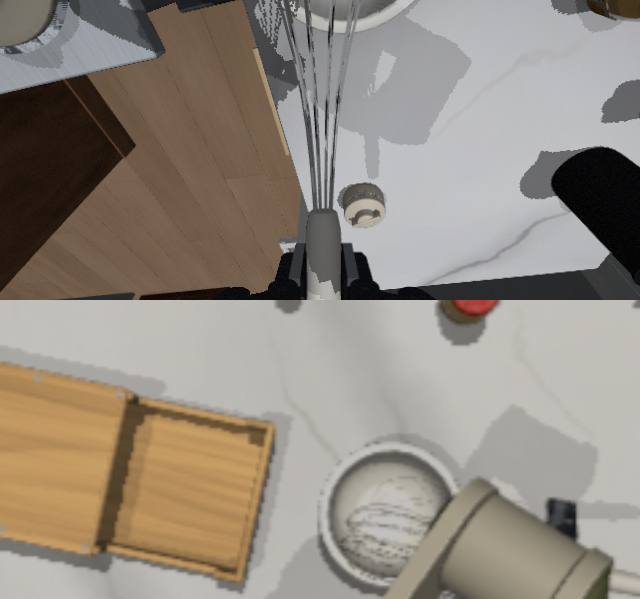

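The top view shows the box empty, the bowl in place, and the wire head over the bowl with its tip at crop (347,520), which is about pixel (340,232). I compare that with the tip from kinematics.

```bash
python3 - <<'E'
from h import *
t=load("t5.pkl");print(proj(t,[[.379,-.022,.154],[.389,-.0775,.075]]),cast(t,[(340,232)],.154))
d=load("w5.pkl");Rm=d["T"][:3,:3]
dw=np.array([.389,-.0775,.135])-np.array([.378,-.022,.1536])
print(Rm.T@dw*10)
E
```

```text
[[341.29730021 234.05677702]
 [357.29062007 230.1765274 ]] [[ 0.38490585 -0.01810147  0.154     ]]
[0.20808433 0.40543441 0.38346428]
```

Emit:
apply_moves:
  motion: "0.05 0.12 0.1 0 0 0;0.1 0.24 0.2 0 0 0;0.17 0.41 0.38 0 0 0;0.17 0.41 0.38 0 0 0;0.17 0.41 0.38 0 0 0;0.17 0.41 0.38 0 0 0;0.17 0.41 0.38 0 0 0;0.17 0.41 0.38 0 0 0"

```text
clock: 14.38
eef_pos: [0.3511, -0.2817, 0.2555]
orientation: [[0.984, -0.165, -0.073], [-0.18, -0.899, -0.4], [0.0, 0.407, -0.913]]
force: [-1.2, 0.0, -0.5]
width: 0.0173
```

```bash
python3 - <<'E'
from plant import arm
from h import *
t=arm.snapshot("top");s=arm.read_state();print(s["qd"].round(4),s["force"],s["eef_pos"],s["clock"])
g=s["eef_pos"]-.0125*s["orientation"][:,2]
print("tip kin",g+[.0343,.1987,-.1308]);pickle.dump(t,open("t6.pkl","wb"))
sc=arm.snapshot("scene")["color"]
cv2.imwrite("pics/w6.png",np.vstack([cv2.resize(t["color"][140:265,210:490],(640,286)),cv2.resize(sc[180:380,250:480],(345,300))[:, :].copy() if 0 else cv2.resize(sc[200:360,200:541],(640,300))])[:,:,::-1])
E
```

```text
[-0.0013  0.0028 -0.0002  0.001  -0.0015 -0.0006] [-0.06356834  0.36698034  0.38625841] [ 0.35105033 -0.28172068  0.25545867] 14.425
tip kin [ 0.38626341 -0.07801765  0.13607734]
```

View pics/w6.png

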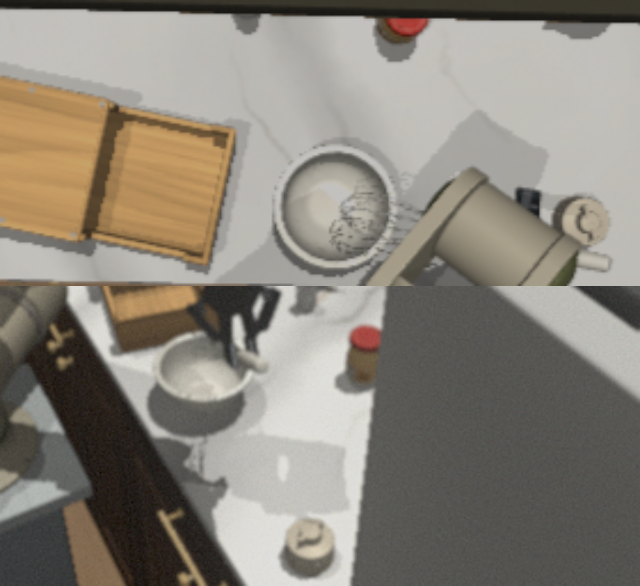

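The tip shows at crop (331,222) against a bowl centre of (335,207), roughly 15 mm apart. Kinematics gives 3 mm, and both are well inside 40 mm. Arm still, bowl and bystanders in place. Handing in.

```bash
python3 - <<'E'
from plant import arm
from h import *
print(cast(load("t6.pkl"),[(354.8,237.2)],.136)); print(arm.finish_job())
E
```

```text
[[ 0.36982871 -0.06356189  0.136     ]]
the job is handed in; nothing more can be done
None
```

The whisk is out of the box and held still over the mixing bowl, and the job is handed in at about 14.4 s. `finish_job` gave no verdict.

I gripped the handle, tilted it up through the opening with the head still under the deck, and drew it out at a slant. The tool force between moves read about 1 N or less, and there was no sign of the whisk slipping in the grip.

Last checks before handing in:

| Check | Reading | Required |
|---|---|---|
| Tip to bowl centre, from arm position | about 3 mm | under 40 mm |
| Tip to bowl centre, from top view | about 24 mm | under 40 mm |
| Tip height above worktop (arm position) | 0.136 m | 0.085 to 0.200 m |
| Head-down slope (commanded tilt) | about 36° | 12° or more |
| Arm motion | joint speeds under 0.003 rad/s | held still |
| Grip | closed on the handle at 17 mm | holding |

- **Tip disagreement:** the two tip estimates differ by about 20 mm, because I placed the tip by eye among the wires in the top view. Both are within the limit.
- **Grip width:** it reads 17 mm against the stated 22 mm handle. The wrist picture had also shown the handle at about 18 mm there, so I took it as the handle narrowing towards the neck.
- **Other objects:** in the last picture the bowl, box, honey jar and timer looked unmoved. The salt shaker shows only in part there. I did not measure any of their positions again.

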